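# Park the rolling pin in the pastry board's groove

### The arm

A 6-joint arm with a two-finger parallel gripper is mounted at the origin on a cart in front of the work surface, level with it; the furniture and walls round the work are solid. World frame = base frame: x ahead of the robot, y to its left, z up, the work surface at z = 0. Lengths are in m, angles in rad, forces in N, time in s.
With the tool pointing down it reaches from about 0.35 to 0.975 m from the base axis. Payload 17.4 kg.
Tool frame: the origin (TCP) lies at the very end of the fingers, on their centre line; the grasp point (between the pads) lies r.hold_point_z behind it (r.hold_point_z is the distance from the TCP to the grasp point, in m); z points along the fingers, y is the line along which they close (so a half turn about z gives the same grasp; the last joint's range is limited). The gripper opens to 85 mm and grips with 20 to 120 N. Pads are 22 mm wide; open, the fingers measure 114 mm over their backs; the gripper's body (76 mm by 85 mm) begins 54 mm behind the grasp point. The pads swing forward as they close: fully open they stand 13 mm farther back than shut.
Start: joints at [1.288, 0.116, 1.442, -0, 1.584, -0.038], TCP at [0.164, 0.655, 0.231] pointing down, gripper open.
Joint ranges: [-2.83, 2.83], [-0.83, 2.19], [0.07, 2.5], [-1.14, 4.28], [0.01, 3], [-2.97, 2.97]. Speed limits (rad/s): [1.89, 1.89, 2.22, 3.14, 3.14, 3.14].

### API

Orientations are given as a rotation vector (axis times angle).
In Python, from workcell import r gives the robot as it stands. The module is installed in compiled form; this text tells all that it offers.
- The arm moves only by the tool drive_tool, never from a script. Its argument "increments" is one flat list of numbers, 7 for each row, row after row: the shift along the tool's x, y, z scaled (see below), then the turn, a rotation vector about the tool's x, y, z scaled (see below), then the opening in per cent of the stroke, from 0 (shut) to 100 (fully open). A call has 1 to 20 rows; each row shifts and turns the commanded pose from where the row before left it, along the tool's axes as they then stand; what a row does not reach is not made up. The controller multiplies each number of a shift by 0.03 m and each number of a turn by 5 degrees. A row lasts 1/12 s, in which the tool goes at most 41.7 mm and 7.16 degrees, less where a joint would pass 70% of its speed; a pose out of reach is approached as far as the arm can. A call with a number of a shift or a turn outside -1 to 1 is refused whole. A call with a gripper value outside its range is refused whole. The fingers move at their own pace and stop on an object; "grip_force" is the grip in N (left out, the last holds). Time passes only in rows, so rows that do not move let the fingers close. It gives the time, the measured TCP pose, the force, the opening and the grip force at its end, in the units of the state.
- r.get_state(): the state, without advancing time (a new reading comes with each control period).
- r.capture(name): name is "side" or "top"; returns a dict with "img" (400x640x3 uint8, red, green, blue), "depth" (400x640 float32, m along the optical axis (not along the pixel's ray), 0 where there is no reading), "fx", "fy", "cx", "cy" (pixels), "dist" ([k1, k2, p1, p2, k3] as OpenCV has them; the pictures are not rectified), "cam_to_world" (4x4, takes a point from camera to world coordinates). Camera axes: x right, y up, looking along -z (the intrinsics and any distortion apply to the point x, -y, -z); pixel columns grow to the right and rows downward; lengths in m; the calibration is good to about 2 mm. A picture is of the moment at which its call begins.
- r.job_done(): hands the job in; it is judged then, once.
The state is a dict: "t": time; "joint_pos": joint angles; "qvel": joint speeds; "effort": joint torques, N m; "eef_pos": TCP position; "ee_rot": TCP orientation; "force": force on the tool from outside, world axes, zero at the start; "torque": the same for the moment, N m; "gripper_width": opening from 0.0 (shut) to 1.0 (fully open); "finger_force": force on a finger pad.
Only numpy, scipy, OpenCV 4.12 (cv2) and the standard library are available. Lean on these libraries where they do the work, as an engineer would, in place of code of your own. Each camera call takes 0.05 s, during which the arm holds its last target. There are 200 camera calls.

### The job

Baking is finished: park the wooden rolling pin in the shallow groove at the stove-side end of the pastry board, using fingertips only, without pinching or lifting the pin. The groove is only a little longer than the thick barrel, so first nudge the pin endways with a fingertip if its barrel is not opposite the groove, then press lightly on top of the barrel and roll it over, stroke by stroke rather than dragging it, until the whole barrel drops fully into the groove. Leave it lying still there, do not let it run off the board, and do not disturb the cutter, the jar or the timer standing round it.

Things in the scene. Friction and masses are not known exactly. Their poses are not given: they have to be found in the camera images.
- rolling_pin: Pale wooden rolling pin, 0.27-0.43 kg. Origin: its middle, on its axis, 48 mm above the worktop (barrel top 74 mm). Own x runs along it; y, z turn as it rolls, z up at the start. Barrel 52 mm thick, x -80 to +80. Starts within 3 deg of parallel to the groove, up to 50 mm off endways. A fingertip on top moves twice as far as the pin, so use short strokes; pushed from behind it sticks and drags.
- far_shoulder (a point): Centre of the barrel's flat end face at the pin's x = +80 mm, the end away from the robot; the handle sticks out of it 62 mm farther. The handle is 17 mm thick at the barrel and at most 25 mm, so the face's top stands 13 mm or more clear of it, free for a fingertip. Pushed on this face the pin slides endways with 1 to 4 N.
- near_shoulder (a point): The same at the pin's x = -80 mm, the end toward the robot, with the other handle, which also sticks out 62 mm. The handles touch nothing. Let go while rolling at 0.1 m/s, the pin stops within about 1 cm.
- pastry_board: Brown wooden pastry board, fixed, flat, 330 mm along its x (away from the robot), 340 mm along its y (to the robot's left), 22 mm thick. Origin: centre of its underside, on the worktop. Yaw within 8 degrees.
- groove (a point): Middle of the groove's floor, 14 mm above the worktop. The groove is a round-bottomed trough of darker wood in the board's top, 100 mm right (-y) of its middle, 70 mm from its edge. Axes as the board's: it runs along x, 178 mm long (x -89 to +89 mm, closed ends), 42 mm wide, 8 mm deep, cove radius 32 mm. Pin origin above this point: 26 mm when fully down, 34 mm on the flat.
- pastry_cutter: Bystander: plain steel ring, 63 mm wide and 32 mm high, standing on the board's far left corner. Origin: centre of its underside.
- spice_jar: Bystander: spice jar with a green lid, 46 mm wide, 106 mm high, standing on the worktop to the right of the board, beyond its far half. Origin: centre of its underside.
- timer: Bystander: round white kitchen timer, 65 mm wide, 39 mm high, on the worktop to the right of the board, beside its near half. Origin: centre of its underside.

How it is judged:
On the way:
1. the pin has turned over by more than 110 degrees on its way (rolled, not dragged) (angle between rolling_pin's own z axis and vertical above 1.9 rad).
At the end, for the whole second after the job is handed in: The barrel lies fully down in the groove (axis no more than 28 mm above the groove floor, 26 mm when seated), within 5 mm of its centre line, within 11.5 mm of its middle lengthways and parallel within 3 degrees, and lies still (y of rolling_pin in the frame of groove between -0.005 and 0.005 m and x of rolling_pin in the frame of groove between -0.0115 and 0.0115 m and z of rolling_pin in the frame of groove below 0.028 m and angle between the x axis of rolling_pin and the x axis of groove, either way round below 0.05 rad and linear speed of rolling_pin below 0.02 m/s); the robot touches nothing.
It fails at once if the pin was lifted or tilted up off the board (height (world z) of rolling_pin above 0.058 m or angle between rolling_pin's own x axis and vertical below 1.42 rad or angle between rolling_pin's own x axis and vertical above 1.72 rad).
It fails at once if the pin ran off the board (height (world z) of rolling_pin below 0.036 m or y of rolling_pin in the frame of pastry_board below -0.165 m or y of rolling_pin in the frame of pastry_board above 0.165 m).
It fails at once if a bystander was disturbed (distance of any of pastry_cutter, spice_jar, timer from where it was at the start of the episode above 0.02 m).
It fails at once if the pin was pressed or squeezed hard (contact force between the fingers and rolling_pin above 80 N).
It also fails if it takes over 67 s, if anything falls off the work surface, if the arm or the gripper's body presses on something with over 40 N, if the wrist force passes 120 N, or if a joint passes its speed limit or range.

## Working session

There is one attempt and no reset: what is moved stays moved. The work goes in short steps, Python scripts to look and compute and a tool call to move; the robot and the scene stay as the last step left them, time stands still between calls to the robot, and variables do not carry over. Pictures are saved under pics/ and viewed, at most 10 in all, crops included, and the job is handed in when it is done.

Besides the shell and the picture viewer there is one more tool, called after ">>>" by a JSON object that holds its "method" and its "body". drive_tool: Moves the arm, as the interface text tells. Shifts and turns lie within -1 to 1; 1 stands for 0.03 m of shift or 5 degrees of turn. Its arguments: {"type":"object","properties":{"increments":{"type":"array","items":{"type":"number"}},"grip_force":{"type":"number"}},"required":["increments"]}

```bash
mkdir -p pics
cat > h.py <<'E'
import numpy as np, cv2
from workcell import r
def world(c):
    h,w=c["depth"].shape
    K=np.array([[c["fx"],0,c["cx"]],[0,c["fy"],c["cy"]],[0,0,1]])
    uv=np.stack(np.meshgrid(np.arange(w),np.arange(h)),-1).reshape(-1,1,2).astype(np.float64)
    n=cv2.undistortPoints(uv,K,np.array(c["dist"],float)).reshape(h,w,2)
    d=c["depth"]
    P=np.stack([n[...,0]*d,-n[...,1]*d,-d,np.ones_like(d)],-1)
    W=(P@np.array(c["cam_to_world"]).T)[...,:3]
    W[d==0]=np.nan
    return W
def save(c,n): cv2.imwrite(f"pics/{n}.png",c["img"][...,::-1])
E
python3 - <<'E'
from h import *
for n in("top","side"):
    c=r.capture(n); save(c,n+"0"); W=world(c); np.savez(f"{n}0.npz",W=W,img=c["img"])
s=r.get_state(); print(s["t"],s["eef_pos"],s["ee_rot"],s["force"],r.hold_point_z)
E
```

```text
0.1 [0.16356101 0.65472352 0.23066567] [-3.83594534e-01 -3.11791030e+00  1.55572270e-03] [-0.06310643  0.66563782 -1.02187795] 0.0187
```

View pics/top0.png

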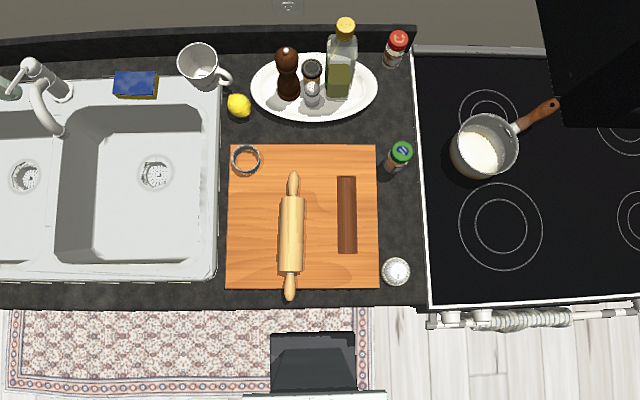

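View pics/side0.png

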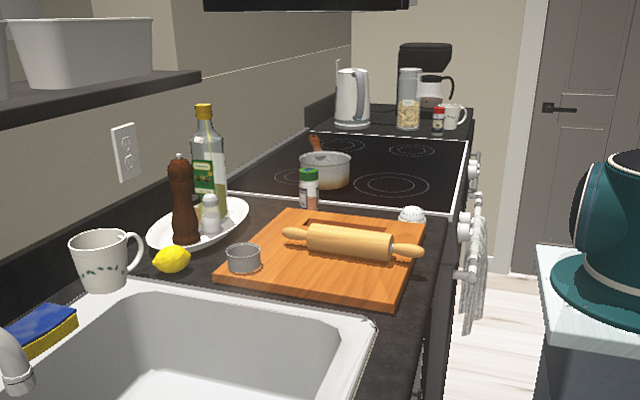

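The top view shows the pin centred near (291,235), the dark groove at (347,175–253), cutter (245,159), jar (400,155), timer (396,271). The pin is nearer the robot than the groove, so it needs an endways nudge away from the robot.

```bash
cat >> h.py <<'E'
def fitline(p):
    vx,vy,x,y=cv2.fitLine(p.astype(np.float32),cv2.DIST_L2,0,.01,.01).ravel()
    if vx<0: vx,vy=-vx,-vy
    return np.array([vx,vy]),np.array([x,y])
def groove(W,img):
    i=img.astype(int); m=np.zeros(W.shape[:2],bool); m[165:265,325:367]=True
    m&=(i.sum(-1)<270)&(W[...,2]<.03)
    n,l,st,_=cv2.connectedComponentsWithStats(m.astype(np.uint8)); k=1+np.argmax(st[1:,4])
    p=W[l==k]; box=cv2.minAreaRect(p[:,:2].astype(np.float32))
    d,_=fitline(p[:,:2]); return np.array(box[0]),box[1],d,p[:,2].min()
def pin(W,u0=240,u1=375):
    m=np.zeros(W.shape[:2],bool); m[165:305,u0:u1]=True
    m&=(W[...,2]>.052)&(W[...,2]<.09)
    p=W[m]; hi=p[p[:,2]>.0665]   # barrel crown
    d,c=fitline(hi[:,:2]); s=(hi[:,:2]-c)@d
    lo,up=np.percentile(s,[0.5,99.5]); 
    t=(p[:,:2]-c)@d
    return d,c+d*(lo+up)/2,up-lo,np.percentile(p[:,2],99),c+d*(t.min()+t.max())/2,np.ptp(t)
def report(W,img=None,g=None):
    if g is None: g=groove(W,img); 
    gc,gs,gd,_=g; n=np.array([-gd[1],gd[0]])
    q=pin(W)
    for nm,c in(("barrel",q[1]),("whole",q[4])):
        print(nm,c.round(4),"in groove x,y:",((c-gc)@gd).round(4),((c-gc)@n).round(4))
    print("len",q[2].round(3),q[5].round(3),"top",q[3].round(4),"yaw pin/groove deg",np.degrees([np.arctan2(*q[0][::-1]),np.arctan2(*gd[::-1])]).round(2))
    return g,q
E
python3 - <<'E'
from h import *
D=np.load("top0.npz");W,img=D["W"],D["img"]
g,q=report(W,img); print(g)
np.savez("g.npz",c=g[0],d=g[2])
for n,(u,v) in dict(cutter=(245,158),jar=(400,150),timer=(396,271),board=(320,270),bl=(229,287),br=(377,287),tl=(232,146),tr=(374,147)).items(): print(n,W[v,u].round(3))
S=np.load("side0.npz")["W"]; print("side pin",S[240,350].round(3))
E
```

```text
barrel [0.4991 0.0458] in groove x,y: -0.0493 0.1232
whole [0.5049 0.0455] in groove x,y: -0.0436 0.123
len 0.158 0.29 top 0.0776 yaw pin/groove deg [-2.67 -1.18]
(array([ 0.54592186, -0.07839933]), (0.04274794086813927, 0.17804011702537537), array([ 0.99978745, -0.02061548], dtype=float32), np.float64(0.013574662418446515))
cutter [0.68  0.152 0.023]
jar [ 0.667 -0.189  0.107]
timer [ 0.415 -0.181  0.038]
board [ 0.421 -0.015  0.022]
bl [0.388 0.185 0.023]
br [ 0.381 -0.14   0.026]
tl [0.711 0.184 0.021]
tr [ 0.702 -0.148  0.024]
side pin [0.492 0.062 0.062]
```

>>> {"method": "drive_tool", "body": {"increments": [0,0,0,0,0,0.984,0,0,0,0,0,0,0.984,0,0,0,0,0,0,0.984,0,0,0,0,0,0,0.984,0,0,0,0,0,0,0.984,0,0,0,0,0,0,0.984,0,0,0,0,0,0,0.984,0,0,0,0,0,0,0.984,0,0,0,0,0,0,0.984,0,0,0,0,0,0,0.984,0,0,0,0,0,0,0.984,0,0,0,0,0,0,0.984,0,0,0,0,0,0,0.984,0,0,0,0,0,0,0.984,0,0,0,0,0,0,0.984,0,0,0,0,0,0,0.984,0]}}

```text
t: 1.43
eef_pos: [0.1635, 0.6547, 0.2308]
ee_rot: [2.278, 2.162, -0.001]
force: [-0.6, -0.2, -0.1]
gripper_width: -0.001
finger_force: 0.0
```

>>> {"method": "drive_tool", "body": {"increments": [-0.9,0.4,0,0,0,0,0,-0.9,0.4,0,0,0,0,0,-0.9,0.4,0,0,0,0,0,-0.9,0.4,0,0,0,0,0,-0.9,0.4,0,0,0,0,0,-0.9,0.4,0,0,0,0,0,-0.9,0.4,0,0,0,0,0,-0.9,0.4,0,0,0,0,0,-0.9,0.4,0,0,0,0,0,-0.9,0.4,0,0,0,0,0,-0.9,0.4,0,0,0,0,0,-0.9,0.4,0,0,0,0,0,-0.9,0.4,0,0,0,0,0,-0.9,0.4,0,0,0,0,0,-0.9,0.4,0,0,0,0,0,-0.9,0.4,0,0,0,0,0,-0.9,0.4,0,0,0,0,0,-0.9,0.4,0,0,0,0,0,-0.9,0.4,0,0,0,0,0,0,0,0,0,0,0,0]}}

```text
t: 3.1
eef_pos: [0.3678, 0.128, 0.2311]
ee_rot: [2.277, 2.163, -0.001]
force: [-0.7, 0.1, 0.1]
gripper_width: -0.002
finger_force: 0.0
```

>>> {"method": "drive_tool", "body": {"increments": [-0.85,0.258,0,0,0,0,0,-0.85,0.258,0,0,0,0,0,-0.85,0.258,0,0,0,0,0,0,0,0.8,0,0,0,0,0,0,0.8,0,0,0,0,0,0,0.8,0,0,0,0,0,0,0.8,0,0,0,0,0,0,0.8,0,0,0,0,0,0,0.8,0,0,0,0,0,0,0.7,0,0,0,0,0,0,0,0,0,0,0]}}

```text
t: 4.02
eef_pos: [0.3842, 0.0542, 0.0623]
ee_rot: [-2.271, -2.165, 0.007]
force: [-0.5, 0.3, 0.0]
gripper_width: 0.001
finger_force: 0.0
```

>>> {"method": "drive_tool", "body": {"increments": [0,0,0,0,0,0,0,0,0,0,0,0,0,0]}}

```text
t: 4.18
eef_pos: [0.3868, 0.0542, 0.0677]
ee_rot: [2.273, 2.167, 0.001]
force: [0.5, 0.3, 0.4]
gripper_width: -0.0
finger_force: 0.0
```

Run:
```python
from h import *
s=r.get_state(); print(s["eef_pos"],s["force"])
c=r.capture("side"); W=world(c); save(c,"side1"); t=c["img"][215:285,265:450]; cv2.imwrite("pics/side1c.png",cv2.resize(t,None,fx=4,fy=4)[...,::-1])
```

```text
[0.3867842  0.05421314 0.06765688] [0.54244992 0.32862799 0.39199533]
```

View pics/side1c.png

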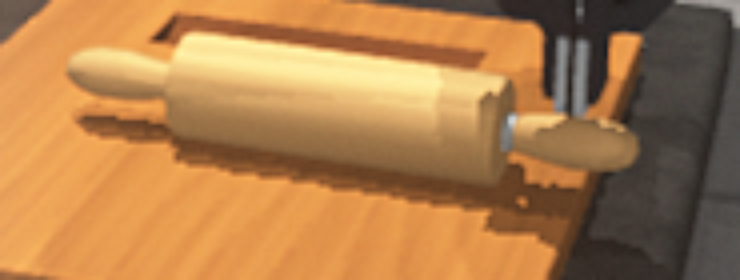

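Side crop: finger stands over the near handle at about (575,105), behind the barrel's near face (505,130), clear of both. Now nudging.

>>> {"method": "drive_tool", "body": {"increments": [-0.1,0,0.08,0,0,0,0,0,0.2,0,0,0,0,0,0,0.2,0,0,0,0,0,0,0.1,0,0,0,0,0,0,0.1,0,0,0,0,0,0,0.1,0,0,0,0,0,0,0.1,0,0,0,0,0,0,0.1,0,0,0,0,0,0,0.1,0,0,0,0,0,0,0.1,0,0,0,0,0,0,0.1,0,0,0,0,0,0,0.1,0,0,0,0,0,0,0.1,0,0,0,0,0]}}

```text
t: 5.32
eef_pos: [0.4284, 0.049, 0.0639]
ee_rot: [-2.274, -2.168, 0.0]
force: [-1.5, 0.4, -0.0]
gripper_width: -0.005
finger_force: 0.9
```

```bash
cat > look.py <<'E'
from h import *
import sys
s=r.get_state(); print(s["t"],s["eef_pos"].round(4),s["force"].round(2))
G=np.load("g.npz"); c=r.capture("top"); save(c,sys.argv[1]); report(world(c),g=(G["c"],None,G["d"],None))
E
python3 look.py top1
```

```text
5.3167 [0.4284 0.049  0.0639] [-1.53  0.42 -0.03]
barrel [0.5581 0.0426] in groove x,y: 0.0097 0.1213
whole [0.5829 0.041 ] in groove x,y: 0.0345 0.1201
len 0.086 0.139 top 0.0783 yaw pin/groove deg [-3.86 -1.18]
```

>>> {"method": "drive_tool", "body": {"increments": [0,0.1,0,0,0,0,0,0,0.1,0,0,0,0,0,0,0.1,0,0,0,0,0,0,0.1,0,0,0,0,0,0,0.1,0,0,0,0,0,0,0.1,0,0,0,0,0,0,0.1,0,0,0,0,0,0,0.07,0,0,0,0,0,0,0,0,0,0,0,0,0,0,0,0,0,0,0]}}

```text
t: 6.2
eef_pos: [0.4513, 0.0479, 0.0639]
ee_rot: [2.274, 2.167, 0.0]
force: [-0.7, -0.6, -0.1]
gripper_width: -0.004
finger_force: 0.0
```

>>> {"method": "drive_tool", "body": {"increments": [0,-0.3,0,0,0,0,0,0,-0.3,-0.3,0,0,0,0,0,-0.3,-0.8,0,0,0,0,0,-0.8,-0.8,0,0,0,0,0,-0.9,-0.8,0,0,0,100,0,-0.9,-0.5,0,0,0,100,0,0,0,0,0,0,100]}}

```text
t: 6.78
eef_pos: [0.3441, 0.0532, 0.1637]
ee_rot: [2.271, 2.165, 0.008]
force: [-1.0, 0.3, 0.5]
gripper_width: 0.416
finger_force: 0.0
```

```bash
sed -i 's/m\[165:305,u0:u1\]=True/m[145:305,265:u1]=True/' h.py; python3 look.py top2
```

```text
6.7833 [0.3441 0.0532 0.1637] [-0.98  0.29  0.52]
barrel [0.5457 0.0432] in groove x,y: -0.0027 0.1216
whole [0.545  0.0433] in groove x,y: -0.0034 0.1216
len 0.157 0.279 top 0.078 yaw pin/groove deg [-2.94 -1.18]
```

View pics/top2.png

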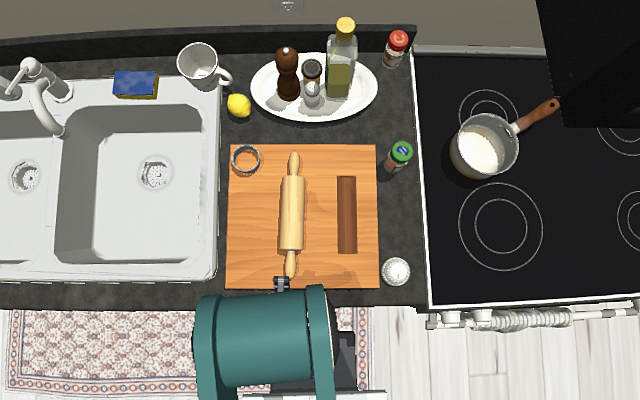

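Top view: pin barrel now spans rows 176–250 at column ~291, the groove 176–253 at column 347; endways aligned to about 3 mm. Next: fingers open along the barrel, above it.

>>> {"method": "drive_tool", "body": {"increments": [0.04,0.96,0,0,0,0,100,0.04,0.96,0,0,0,0,100,0.04,0.96,0,0,0,0,100,0.04,0.96,0,0,0,0,100,0.04,0.96,0,0,0,0,100,0.04,0.96,0,0,0,0,100,0.04,0.96,0,0,0,0,100,0,0,0.7,0,0,0,100,0,0,0.6,0,0,0,100,0,0,0.5,0,0,0,100,0,0,0.4,0,0,0,100,0,0,0.3,0,0,0,100,0,0,0.2,0,0,0,100,0,0,0,0,0,0,100,0,0,0,0,0,0,100]}}

```text
t: 8.08
eef_pos: [0.5482, 0.0517, 0.0792]
ee_rot: [2.274, 2.168, 0.0]
force: [-0.1, 0.1, -0.3]
gripper_width: 1.003
finger_force: 0.0
```

Now down in small steps until touching.

>>> {"method": "drive_tool", "body": {"increments": [0,0,0.2,0,0,0,100,0,0,0.15,0,0,0,100,0,0,0.1,0,0,0,100,0,0,0.05,0,0,0,100,0,0,0,0,0,0,100]}}

```text
t: 8.5
eef_pos: [0.5479, 0.0516, 0.0635]
ee_rot: [-2.274, -2.167, 0.001]
force: [-0.3, -0.8, -0.2]
gripper_width: 0.997
finger_force: 0.0
```

>>> {"method": "drive_tool", "body": {"increments": [0,0,0.05,0,0,0,100,0,0,0,0,0,0,100]}}

```text
t: 8.67
eef_pos: [0.5481, 0.0517, 0.0623]
ee_rot: [-2.274, -2.168, 0.0]
force: [0.5, 0.0, -0.3]
gripper_width: 1.002
finger_force: 0.0
```

>>> {"method": "drive_tool", "body": {"increments": [0,0,0.03,0,0,0,100,0,0,0,0,0,0,100]}}

```text
t: 8.83
eef_pos: [0.5481, 0.0517, 0.0615]
ee_rot: [2.274, 2.168, 0.0]
force: [-0.0, -0.1, -1.0]
gripper_width: 1.005
finger_force: 0.0
```

>>> {"method": "drive_tool", "body": {"increments": [0,0,0.03,0,0,0,100,0,0,0,0,0,0,100]}}

```text
t: 9.0
eef_pos: [0.5481, 0.0517, 0.0605]
ee_rot: [2.274, 2.168, -0.0]
force: [-0.0, 0.2, 0.1]
gripper_width: 1.001
finger_force: 0.0
```

>>> {"method": "drive_tool", "body": {"increments": [0,0,0.02,0,0,0,100,0,0,0,0,0,0,100]}}

```text
t: 9.17
eef_pos: [0.5481, 0.0517, 0.0602]
ee_rot: [2.274, 2.168, 0.0]
force: [-1.6, -0.1, 2.9]
gripper_width: 1.005
finger_force: 1.7
```

>>> {"method": "drive_tool", "body": {"increments": [0,0,0.015,0,0,0,100,-0.05,0,0,0,0,-0.03,100,-0.1,0,0,0,0,-0.03,100,-0.1,0,0,0,0,-0.03,100,-0.1,0,0,0,0,-0.03,100,-0.1,0,0,0,0,-0.03,100,-0.1,0,0,0,0,-0.03,100]}}

```text
t: 9.75
eef_pos: [0.5478, 0.0351, 0.0606]
ee_rot: [2.256, 2.185, 0.001]
force: [-2.8, 0.3, 10.5]
gripper_width: 1.002
finger_force: 5.8
```

>>> {"method": "drive_tool", "body": {"increments": [-0.1,0,0,0,0,-0.03,100,-0.1,0,0,0,0,-0.03,100,-0.1,0,0,0,0,-0.03,100,-0.1,0,0,0,0,-0.03,100,-0.05,0,0,0,0,-0.03,100,0,0,0,0,0,0,100]}}

```text
t: 10.25
eef_pos: [0.5474, 0.0214, 0.0606]
ee_rot: [2.242, 2.199, 0.001]
force: [-3.3, -0.1, 12.2]
gripper_width: 1.001
finger_force: 5.8
```

>>> {"method": "drive_tool", "body": {"increments": [0,0,-0.15,0,0,0,100,0,0,-0.3,0,0,0,100,0,0,0,0,0,0,100,0,0,0,0,0,0,100]}}

```text
t: 10.58
eef_pos: [0.5473, 0.0217, 0.0737]
ee_rot: [2.242, 2.2, 0.001]
force: [-1.0, 0.0, 0.0]
gripper_width: 0.998
finger_force: 0.0
```

```bash
python3 look.py top3
python3 - <<'E'
from h import *
c=r.capture("side"); W=world(c); save(c,"side3")
# visible part of barrel from the side: near-left flank
t=c["img"][170:300,250:450]; cv2.imwrite("pics/side3c.png",cv2.resize(t,None,fx=4,fy=4)[...,::-1])
E
```

```text
10.5833 [0.5473 0.0217 0.0737] [-0.96  0.03  0.02]
barrel [0.494  0.0289] in groove x,y: -0.0541 0.1062
whole [0.5033 0.0276] in groove x,y: -0.0448 0.1051
len 0.057 0.076 top 0.077 yaw pin/groove deg [-8.01 -1.18]
```

View pics/side3c.png

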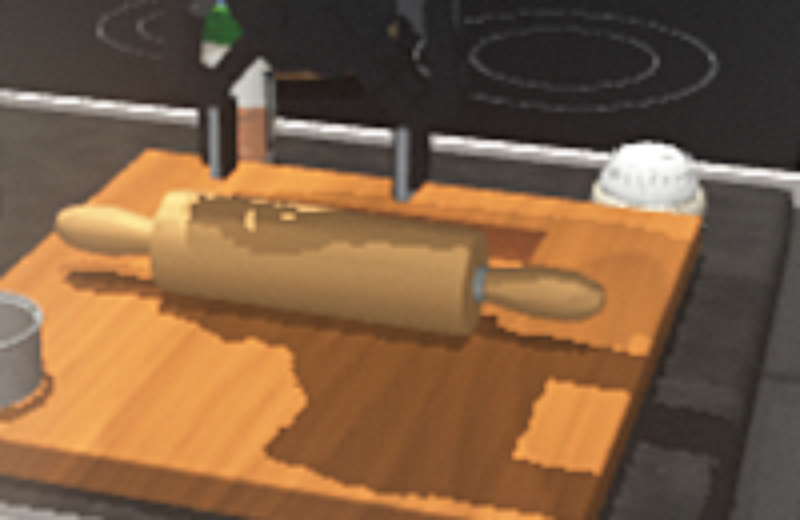

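Side crop: the pin rolled ~15 mm toward the groove, still parallel, fingers raised ahead of it at (215,170) and (405,190). Repeating strokes.

>>> {"method": "drive_tool", "body": {"increments": [0.52,0,0,0,0,0,100,0,0,0.3,0,0,0,100,0,0,0.14,0,0,0,100,0,0,0,0,0,0,100,-0.05,0,0,0,0,-0.01,100,-0.1,0,0,0,0,-0.01,100,-0.1,0,0,0,0,-0.01,100,-0.1,0,0,0,0,-0.01,100,-0.1,0,0,0,0,-0.01,100,-0.1,0,0,0,0,-0.01,100]}}

```text
t: 11.52
eef_pos: [0.547, 0.0202, 0.0606]
ee_rot: [-2.237, -2.206, 0.0]
force: [-8.4, 0.9, 16.7]
gripper_width: 1.001
finger_force: 8.8
```

>>> {"method": "drive_tool", "body": {"increments": [-0.1,0,0,0,0,-0.01,100,-0.1,0,0,0,0,-0.01,100,-0.1,0,0,0,0,-0.01,100,-0.1,0,0,0,0,-0.01,100,-0.1,0,0,0,0,-0.01,100,-0.05,0,0,0,0,0,100,0,0,0,0,0,0,100]}}

```text
t: 12.1
eef_pos: [0.5468, 0.0035, 0.0606]
ee_rot: [2.232, 2.21, -0.0]
force: [-7.8, -0.2, 16.9]
gripper_width: 1.005
finger_force: 8.6
```

>>> {"method": "drive_tool", "body": {"increments": [0,0,-0.14,0,0,0,100,0,0,-0.3,0,0,0,100,0.55,0,0,0,0,0,100,0,0,0.3,0,0,0,100,0,0,0.14,0,0,0,100,0,0,0,0,0,0,100]}}

```text
t: 12.6
eef_pos: [0.547, 0.0207, 0.0597]
ee_rot: [-2.231, -2.211, 0.0]
force: [-2.0, 2.2, 9.6]
gripper_width: 0.997
finger_force: 4.4
```

>>> {"method": "drive_tool", "body": {"increments": [-0.05,0,0,0,0,0,100,-0.1,0,0,0,0,0,100,-0.1,0,0,0,0,0,100,-0.1,0,0,0,0,0,100,-0.1,0,0,0,0,0,100,-0.1,0,0,0,0,0,100,-0.1,0,0,0,0,0,100,-0.1,0,0,0,0,0,100,-0.1,0,0,0,0,0,100,-0.1,0,0,0,0,0,100,-0.1,0,0,0,0,0,100,-0.1,0,0,0,0,0,100,-0.05,0,0,0,0,0,100,0,0,0,0,0,0,100]}}

```text
t: 13.77
eef_pos: [0.5464, -0.0161, 0.0605]
ee_rot: [-2.232, -2.211, 0.001]
force: [-11.5, 0.3, 19.2]
gripper_width: 0.999
finger_force: 9.8
```

>>> {"method": "drive_tool", "body": {"increments": [0,0,-0.14,0,0,0,100,0,0,-0.6,0,0,0,100,0,0,-0.9,0,0,0,100,0,-0.9,-0.9,0,0,0,100,0,-0.9,-0.6,0,0,0,100,0,-0.9,0,0,0,0,100,0,-0.9,0,0,0,0,100,0,-0.9,0,0,0,0,100,0,-0.9,0,0,0,0,100,0,-0.9,0,0,0,0,100,0,0,0,0,0,0,100]}}

```text
t: 14.68
eef_pos: [0.3548, -0.0137, 0.1537]
ee_rot: [2.232, 2.21, 0.0]
force: [-0.6, -0.4, 0.9]
gripper_width: 1.0
finger_force: 0.0
```

```bash
python3 look.py top4
```

```text
14.6833 [ 0.3548 -0.0137  0.1537] [-0.58 -0.43  0.91]
barrel [ 0.5452 -0.0075] in groove x,y: -0.0021 0.0709
whole [ 0.5474 -0.0075] in groove x,y: 0.0 0.0709
len 0.158 0.278 top 0.0779 yaw pin/groove deg [-1.41 -1.18]
```

View pics/top4.png

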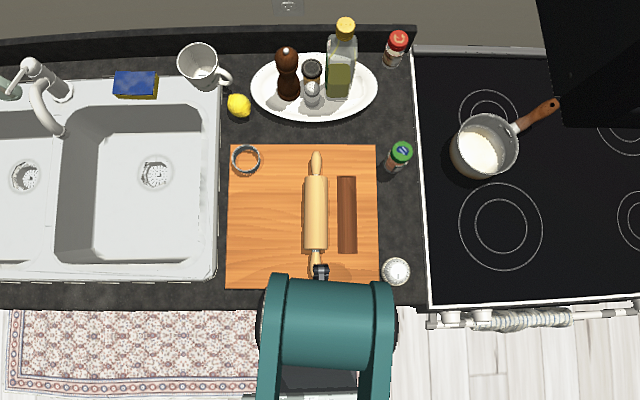

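Top view: pin at column 316, rows 176–250, groove at column 347; parallel, ends aligned. Back for more strokes.

>>> {"method": "drive_tool", "body": {"increments": [0.5,0.9,0,0,0,0.12,100,0,0.9,0,0,0,0,100,0,0.9,0,0,0,0,100,0,0.9,0,0,0,0,100,0,0.9,0,0,0,0,100,0,0.9,0.6,0,0,0,100,0,0.9,0.9,0,0,0,100,0,0,0.7,0,0,0,100,0,0,0.4,0,0,0,100,0,0,0.2,0,0,0,100,0,0,0.2,0,0,0,100,0,0,0.12,0,0,0,100,0,0,0,0,0,0,100]}}

```text
t: 15.82
eef_pos: [0.5469, -0.002, 0.0611]
ee_rot: [2.243, 2.198, 0.001]
force: [0.8, -0.4, 0.1]
gripper_width: 1.001
finger_force: 0.0
```

>>> {"method": "drive_tool", "body": {"increments": [-0.05,0,0,0,0,0,100,-0.1,0,0,0,0,0,100,-0.1,0,0,0,0,0,100,-0.1,0,0,0,0,0,100,-0.1,0,0,0,0,0,100,-0.1,0,0,0,0,0,100,-0.1,0,0,0,0,0,100,-0.1,0,0,0,0,0,100,-0.1,0,0,0,0,0,100,-0.1,0,0,0,0,0,100,-0.1,0,0,0,0,0,100,-0.1,0,0,0,0,0,100,-0.05,0,0,0,0,0,100,0,0,0,0,0,0,100]}}

```text
t: 16.98
eef_pos: [0.546, -0.0382, 0.0603]
ee_rot: [-2.244, -2.199, 0.0]
force: [-0.1, 0.8, 0.4]
gripper_width: 1.002
finger_force: 0.0
```

>>> {"method": "drive_tool", "body": {"increments": [0,0,-0.14,0,0,0,100,0,0,-0.3,0,0,0,100,0.58,0,0,0,0,0,100,0,0,0.3,0,0,0,100,0,0,0.14,0,0,0,100,0,0,0,0,0,0,100]}}

```text
t: 17.48
eef_pos: [0.5466, -0.0206, 0.0608]
ee_rot: [2.243, 2.2, 0.0]
force: [-0.4, 0.5, 2.3]
gripper_width: 1.001
finger_force: 1.0
```

```bash
cat > side.py <<'E'
from h import *
from scipy.optimize import least_squares
G=np.load("g.npz"); gc,gd=G["c"],G["d"]; n=np.array([-gd[1],gd[0]])
W=world(r.capture("side")).reshape(-1,3); W=W[~np.isnan(W[:,0])]
X=(W[:,:2]-gc)@gd; Y=(W[:,:2]-gc)@n; Z=W[:,2]
for a,b in((-.07,-.025),(-.02,.02),(.025,.07)):
    m=(X>a)&(X<b)&(Z>.034)&(Z<.071)&(Y>-.05)&(Y<.15)
    f=least_squares(lambda p:np.hypot(Y[m]-p[0],Z[m]-p[1])-.026,[np.median(Y[m])-.02,.046],loss="soft_l1",f_scale=.002)
    print(a,b,m.sum(),"axis y,z in groove/world",f.x.round(4))
E
python3 side.py
```

```text
-0.07 -0.025 415 axis y,z in groove/world [0.0544 0.0489]
-0.02 0.02 353 axis y,z in groove/world [0.0542 0.0486]
0.025 0.07 375 axis y,z in groove/world [0.0537 0.0486]
```

>>> {"method": "drive_tool", "body": {"increments": [-0.05,0,0.01,0,0,0,100,-0.1,0,0,0,0,0,100,-0.1,0,0,0,0,0,100,-0.1,0,0,0,0,0,100,-0.1,0,0,0,0,0,100,-0.1,0,0,0,0,0,100,-0.1,0,0,0,0,0,100,-0.1,0,0,0,0,0,100,-0.05,0,0,0,0,0,100,0,0,0,0,0,0,100]}}

```text
t: 18.37
eef_pos: [0.546, -0.0452, 0.0606]
ee_rot: [2.243, 2.199, -0.0]
force: [-3.5, -0.2, 6.8]
gripper_width: 0.996
finger_force: 3.9
```

>>> {"method": "drive_tool", "body": {"increments": [0,0,-0.14,0,0,0,100,0,0,-0.3,0,0,0,100,0.55,0,0,0,0,0,100,0,0,0.3,0,0,0,100,0,0,0.14,0,0,0,100,0,0,0,0,0,0,100]}}

```text
t: 18.87
eef_pos: [0.5463, -0.0282, 0.0605]
ee_rot: [2.243, 2.2, -0.0]
force: [-3.5, 0.3, 8.5]
gripper_width: 1.002
finger_force: 4.2
```

```bash
python3 side.py
```

```text
-0.07 -0.025 400 axis y,z in groove/world [0.0422 0.0485]
-0.02 0.02 346 axis y,z in groove/world [0.0416 0.0486]
0.025 0.07 370 axis y,z in groove/world [0.0412 0.0485]
```

>>> {"method": "drive_tool", "body": {"increments": [-0.05,0,0,0,0,0,100,-0.1,0,0,0,0,0,100,-0.1,0,0,0,0,0,100,-0.1,0,0,0,0,0,100,-0.1,0,0,0,0,0,100,-0.1,0,0,0,0,0,100,-0.1,0,0,0,0,0,100,-0.1,0,0,0,0,0,100,-0.1,0,0,0,0,0,100,-0.1,0,0,0,0,0,100,-0.1,0,0,0,0,0,100,-0.05,0,0,0,0,0,100,0,0,0,0,0,0,100]}}

```text
t: 20.0
eef_pos: [0.5455, -0.0619, 0.0605]
ee_rot: [-2.244, -2.199, 0.001]
force: [-5.8, 0.4, 10.7]
gripper_width: 0.996
finger_force: 5.7
```

>>> {"method": "drive_tool", "body": {"increments": [0,0,-0.14,0,0,0,100,0,0,-0.3,0,0,0,100,0.55,0,0,0,0,0,100,0,0,0.3,0,0,0,100,0,0,0.14,0,0,0,100,0,0,0,0,0,0,100]}}

```text
t: 20.5
eef_pos: [0.546, -0.0447, 0.0605]
ee_rot: [2.243, 2.2, -0.0]
force: [-3.5, 0.4, 10.3]
gripper_width: 1.0
finger_force: 4.8
```

```bash
python3 side.py
```

```text
-0.07 -0.025 394 axis y,z in groove/world [0.0247 0.0489]
-0.02 0.02 337 axis y,z in groove/world [0.0244 0.0484]
0.025 0.07 363 axis y,z in groove/world [0.0241 0.0484]
```

>>> {"method": "drive_tool", "body": {"increments": [-0.05,0,0,0,0,0,100,-0.1,0,0,0,0,0,100,-0.1,0,0,0,0,0,100,-0.1,0,0,0,0,0,100,-0.1,0,0,0,0,0,100,-0.1,0,0,0,0,0,100,-0.1,0,0,0,0,0,100,-0.05,0,0,0,0,0,100,0,0,0,0,0,0,100]}}

```text
t: 21.3
eef_pos: [0.5454, -0.0665, 0.0603]
ee_rot: [2.243, 2.199, -0.001]
force: [-3.7, -0.3, 10.9]
gripper_width: 1.003
finger_force: 5.3
```

>>> {"method": "drive_tool", "body": {"increments": [0,0,-0.14,0,0,0,100,0,0,-0.3,0,0,0,100,0,0,-0.6,0,0,0,100,0,0,0,0,0,0,100]}}

```text
t: 21.63
eef_pos: [0.5465, -0.0659, 0.0945]
ee_rot: [2.242, 2.197, 0.003]
force: [0.8, 0.4, 0.7]
gripper_width: 1.0
finger_force: 0.0
```

```bash
python3 side.py
```

```text
-0.07 -0.025 439 axis y,z in groove/world [-0.0107  0.0445]
-0.02 0.02 367 axis y,z in groove/world [-0.0114  0.0445]
0.025 0.07 403 axis y,z in groove/world [-0.0116  0.0448]
```

>>> {"method": "drive_tool", "body": {"increments": [0,0,-0.9,0,0,0,100,0,-0.9,-0.9,0,0,0,100,0,-0.9,-0.3,0,0,0,100,0,-0.9,0,0,0,0,100,0,-0.9,0,0,0,0,100,0,-0.9,0,0,0,0,100,0,-0.9,0,0,0,0,100,0,-0.9,0,0,0,0,100,0,0,0,0,0,0,100,0,0,0,0,0,0,100,0,0,0,0,0,0,100,0,0,0,0,0,0,100]}}

```text
t: 22.68
eef_pos: [0.357, -0.0618, 0.1541]
ee_rot: [-2.243, -2.199, 0.001]
force: [0.7, 0.0, -0.1]
gripper_width: 1.003
finger_force: 0.0
```

```bash
python3 side.py; python3 look.py top5
```

```text
-0.07 -0.025 427 axis y,z in groove/world [-0.0062  0.0412]
-0.02 0.02 358 axis y,z in groove/world [-0.0061  0.0412]
0.025 0.07 394 axis y,z in groove/world [-0.0067  0.0414]
22.7333 [ 0.357  -0.0617  0.154 ] [-0.08 -0.24 -0.3 ]
barrel [ 0.5442 -0.0783] in groove x,y: -0.0018 0.0
whole [ 0.5583 -0.0786] in groove x,y: 0.0124 0.0
len 0.156 0.24 top 0.0702 yaw pin/groove deg [-1.23 -1.18]
```

View pics/top5.png

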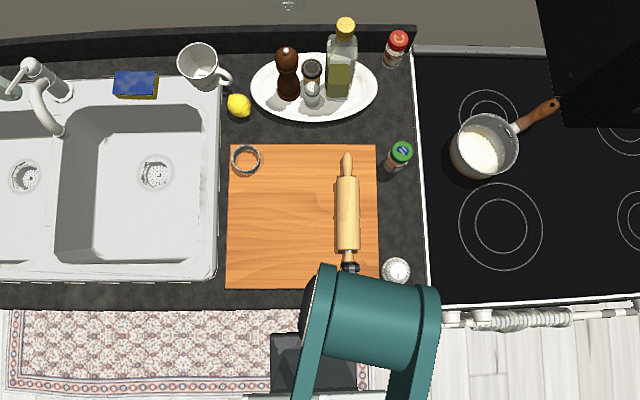

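Top view: the pin covers the groove at column 347, rows 176–250; bystanders unmoved. Letting it settle, then a check.

>>> {"method": "drive_tool", "body": {"increments": [0,0,-0.5,0,0,0,100,0,0,0,0,0,0,100,0,0,0,0,0,0,100,0,0,0,0,0,0,100,0,0,0,0,0,0,100,0,0,0,0,0,0,100,0,0,0,0,0,0,100,0,0,0,0,0,0,100,0,0,0,0,0,0,100,0,0,0,0,0,0,100,0,0,0,0,0,0,100,0,0,0,0,0,0,100]}}

```text
t: 23.78
eef_pos: [0.3566, -0.0617, 0.1694]
ee_rot: [2.243, 2.199, 0.0]
force: [0.2, -0.5, -0.7]
gripper_width: 0.999
finger_force: 0.0
```

```bash
python3 side.py; python3 look.py top6
```

```text
-0.07 -0.025 419 axis y,z in groove/world [-0.0044  0.0408]
-0.02 0.02 362 axis y,z in groove/world [-0.004   0.0406]
0.025 0.07 387 axis y,z in groove/world [-0.0045  0.0408]
23.8333 [ 0.3566 -0.0617  0.1694] [ 0.85  0.98 -0.17]
barrel [ 0.5435 -0.0777] in groove x,y: -0.0025 0.0006
whole [ 0.5576 -0.078 ] in groove x,y: 0.0116 0.0007
len 0.157 0.238 top 0.0703 yaw pin/groove deg [-0.96 -1.18]
```

>>> {"method": "drive_tool", "body": {"increments": [0,0,0,0,0,0,100,0,0,0,0,0,0,100,0,0,0,0,0,0,100,0,0,0,0,0,0,100,0,0,0,0,0,0,100,0,0,0,0,0,0,100,0,0,0,0,0,0,100,0,0,0,0,0,0,100,0,0,0,0,0,0,100,0,0,0,0,0,0,100,0,0,0,0,0,0,100,0,0,0,0,0,0,100,0,0,0,0,0,0,100,0,0,0,0,0,0,100,0,0,0,0,0,0,100,0,0,0,0,0,0,100,0,0,0,0,0,0,100,0,0,0,0,0,0,100]}}

```text
t: 25.38
eef_pos: [0.3565, -0.0617, 0.1693]
ee_rot: [-2.244, -2.199, 0.0]
force: [-0.1, -0.5, 1.0]
gripper_width: 1.0
finger_force: 0.0
```

```bash
python3 side.py; python3 look.py top7; sed 's/world(r.capture("side"))/np.load("side0.npz")["W"]/' side.py > s0.py; echo start; python3 s0.py
```

```text
-0.07 -0.025 426 axis y,z in groove/world [-0.0041  0.0409]
-0.02 0.02 357 axis y,z in groove/world [-0.0041  0.0408]
0.025 0.07 384 axis y,z in groove/world [-0.0044  0.0407]
25.4333 [ 0.3565 -0.0617  0.1693] [-0.41 -0.01  0.24]
barrel [ 0.5435 -0.0784] in groove x,y: -0.0024 -0.0
whole [ 0.5588 -0.0787] in groove x,y: 0.0128 -0.0001
len 0.157 0.241 top 0.0699 yaw pin/groove deg [-1.41 -1.18]
start
-0.07 -0.025 457 axis y,z in groove/world [0.1192 0.0485]
-0.02 0.02 392 axis y,z in groove/world [0.1178 0.0484]
0.025 0.07 233 axis y,z in groove/world [0.1041 0.0394]
```

```bash
python3 -c "
from workcell import r
print(r.job_done())"
```

```text
the job is handed in; nothing more can be done
None
```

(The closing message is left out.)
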